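# Press a bush to the depth pointer and keep it pressed

## Task

A wooden rail with a brass bush started in its hole lies in the guide channel of the little arbor press. Slide the rail along the channel, without lifting it, to the end stop so that the bush stands under the ram; then take the side grip of the spring-return lever and pull it towards you until the lever stands over the pointer clamped on the arc beside the head, without going past it. The glue still has to grab and the spring would lift the ram, so finish while holding the lever there, and leave the things lying around alone.

Things in the scene. Friction and masses are not known exactly. Their poses are not given: they have to be found in the camera images.
- press: small grey arbor press bolted to the bench, 248 mm high. Origin on the bench top straight under the ram; x points from the ram back to the column, y left along the guide channel, z up. Head: 64 mm wide (y), x = -31 to 99 mm, z = 103 to 191 mm. Lever pivot axis along y at x = 34, z = 145 mm
- stop_face (a point): middle of the end stop's left face, where the rail's right end comes to rest: press x = 0, y = -35, z = 35 mm (stop 22 mm high above the bed). From here the channel runs left (+y) 270 mm: bed 24 mm above the bench, between two guide strips 47 mm apart, 12 mm wide and 10 mm high
- rail_mid (a point): centre (half-way up) of the loose light-wood rail, 44 mm wide (x), 180 mm long (y), 32 mm high, about 0.19 kg, lying on the bed along the press's y, its right end 40 to 90 mm left of the end stop. The hole with the bush is 55 mm right of the centre (-y), so the bush is under the ram when the rail touches the stop
- bush_top (a point): centre of the top face of the brass bush (16 mm diameter, 18 mm long), a press fit in the rail's hole; it moves down only when pushed with more than about 9 N and stays where it was pushed
- bush (a joint): how far the bush has been pushed down (m): 0 when it stands 12 mm above the rail's top, 0.012 when flush; starts between 0 and 0.004
- ram_nose (a point): centre of the lower end of the ram's round nose (11 mm diameter, fits into the rail's hole behind the bush); 76 mm above the bench at rest
- lever_grip (a point): middle of the round black side grip of the lever: 25 mm diameter, 74 mm long, horizontal along the press's y, pointing right from the end of the lever bar; its middle is 150 mm from the pivot axis at the press's y = -106 mm (from y = -69 to -143 mm). The 10 mm lever bar lies at y = -62 mm
- press_lever (a joint): lever angle (rad): 0 at rest, leaning 0.436 back from upright (grip towards the column); grows as the grip is pulled to the front (press -x), upright at 0.436, hard stop at 1.62. A spring returns it to 0: about 0.4 Nm at rest, 1 Nm at 1.4 rad. 1 rad moves the ram down 20 mm
- index (a joint): angle (rad, on the lever's scale) at which the depth pointer is clamped on the arc: the lever stands over the pointer when its joint has this same value; between 1.05 and 1.45, the pointer is a dark steel clip with a brass thumbscrew, 85 to 107 mm from the pivot
- index_mark (a point): where the middle of the grip is when the lever stands exactly over the pointer; its axes turn with the pointer: z away from the pivot along the lever, x across it (-x is past the pointer)
- tape_measure: yellow tape measure, 74x76x36 mm, bystander; origin at its underside
- glue_bottle: white glue bottle, 57 mm wide, 186 mm high, bystander; origin at its underside
- wood_block: planed wooden offcut, 45x90x22 mm, bystander; origin at its underside

How it is judged:
By the outcome, as a careful person would: the job done as asked, in the order asked, and still so for the second after the job is handed in, while the arm keeps its last pose, push and grip.
It also fails if it takes over 45 s, if anything falls off the work surface, if the arm or the gripper's body presses on something with over 40 N, if the wrist force passes 120 N, or if a joint passes its speed limit or range.

## Robot

A 6-joint arm with a two-finger parallel gripper is mounted at the origin on a cart in front of the work surface, level with it; the furniture and walls round the work are solid. World frame = base frame: x ahead of the robot, y to its left, z up, the work surface at z = 0. Lengths are in m, angles in rad, forces in N, time in s.
With the tool pointing down it reaches from about 0.25 to 0.725 m from the base axis. Payload 4 kg.
Tool frame: the origin (TCP) lies midway between the tips of the shut fingers; the grasp point (between the pads) lies 19 mm behind it; z points along the fingers, y is the line along which they close (so a half turn about z gives the same grasp; the last joint's range is limited). The gripper opens to 85 mm and grips with 20 to 120 N. Pads are 22 mm wide; open, the fingers measure 114 mm over their backs; the gripper's body (76 mm by 85 mm) begins 54 mm behind the grasp point. The pads swing forward as they close: fully open they stand 13 mm farther back than shut.
Start: joints at [1.139, 0.241, 0.005, 1.335, 0, 1.571], TCP at [0.209, 0.454, 0.231] pointing down, gripper open.
Joint ranges: [-2.72, 2.72], [-1.05, 1.87], [-1.09, 1.28], [-1.99, 2.15], [-1.42, 1.44], [-3.14, 3.14]. Speed limits (rad/s): [2.79, 2.79, 3.14, 3.14, 3.14, 3.14].

## Interface

Orientations are given as a unit quaternion [x, y, z, w].
In Python, from workcell import monitor, vision, job gives the robot as it stands.
- The arm moves only by the tool move_arm, never from a script. Its argument "moves" is a list that holds one entry, the list of rows, each a list of 5 numbers: the shift along the world's x, y, z in m, then the turn about the world's z in degrees, then the opening in per cent of the stroke, from 0 (shut) to 100 (fully open). In form: [[[x, y, z, turn, gripper], ...]]. A call has 1 to 5 rows; each row is the pose to reach, as a shift and turn from the pose commanded when the call began; what a row does not reach only later rows make up. A row lasts 1/8 s, in which the tool goes at most 62.5 mm and 10.7 degrees, less where a joint would pass 70% of its speed; a pose out of reach is approached as far as the arm can. A call with a gripper value outside its range is refused whole. The fingers move at their own pace and stop on an object; the grip force is fixed at half the most. Time passes only in rows, so rows that repeat a pose let the fingers close. It gives the time, the measured TCP pose, the force, the opening and the grip force at its end, in the units of the state.
- monitor.get_obs(): the state, without advancing time (a new reading comes with each control period).
- vision.camera(name): name is "scene" or "top" or "wrist"; returns a dict with "color" (420x560x3 uint8, red, green, blue), "camera_matrix" (3x3 intrinsics, pixels), "eye" and "attitude" of the camera in the world; the wrist camera has in their place "hand_eye" (4x4, takes a point from camera to tool coordinates, whose origin is the TCP and whose axes are the flange's). Camera axes: x right, y up, looking along -z (the intrinsics and any distortion apply to the point x, -y, -z); pixel columns grow to the right and rows downward; lengths in m; the calibration is good to about 2 mm. A picture is of the moment at which its call begins: read the wrist's pose just before it. There is no depth.
- job.job_done(): hands the job in; it is judged then, once.
The state is a dict: "clock": time; "joint_pos": joint angles; "joint_vel": joint speeds; "tau": joint torques, N m; "eef_pos": TCP position; "tool_rot": TCP orientation; "ft_force": force on the tool from outside, world axes, zero at the start; "ft_torque": the same for the moment, N m; "grip_width": finger opening in m; "grasp_force": force on a finger pad.
Only numpy, scipy, OpenCV 4.12 (cv2) and the standard library are available. Lean on these libraries where they do the work, as an engineer would, in place of code of your own. Each camera call takes 0.05 s, during which the arm holds its last target. There are 200 camera calls.

## Working session

There is one attempt and no reset: what is moved stays moved. The work goes in short steps, Python scripts to look and compute and a tool call to move; the robot and the scene stay as the last step left them, time stands still between calls to the robot, and variables do not carry over. Pictures are saved under pics/ and viewed, at most 10 in all, crops included, and the job is handed in when it is done.

Besides the shell and the picture viewer there is one more tool, called after "Request:" by a JSON object that holds its "op" and its "data". move_arm: Moves the arm, as the interface text tells. Its arguments: {"type":"object","properties":{"moves":{"type":"array","items":{"type":"array","items":{"type":"array","items":{"type":"number"}}}}},"required":["moves"]}

```bash
mkdir -p pics; python3 - <<'E'
from workcell import monitor, vision
import cv2,pickle
o=monitor.get_obs();print(o)
d={}
for n in("scene","top"):
    c=vision.camera(n);d[n]=c
    cv2.imwrite(f"pics/{n}0.png",cv2.resize(c["color"][:,:,::-1],(800,600),interpolation=cv2.INTER_CUBIC))
    print({k:v for k,v in c.items() if k!="color"})
pickle.dump(d,open("c0.pkl","wb"))
E
```

```text
{'clock': 0.0, 'joint_pos': array([1.13903114e+00, 2.41443731e-01, 3.73498256e-03, 1.33517317e+00,
       2.22197094e-05, 1.57077225e+00]), 'joint_vel': array([-5.08717562e-04,  7.89944669e-04,  5.24167557e-04,  6.11957957e-04,
       -6.08939634e-05, -3.92339164e-04]), 'tau': array([ 1.31117784e-03, -3.72317147e+01,  2.52407706e+01,  1.70413539e-02,
        1.52679245e-04, -9.95306408e-06]), 'eef_pos': array([0.20897315, 0.45355702, 0.23040168]), 'tool_rot': array([ 2.14197752e-01,  9.76789760e-01, -1.01620593e-03, -2.34240747e-04]), 'ft_force': array([ 0.10744518, -0.19992962,  0.05978446]), 'ft_torque': array([ 0.01619885, -0.01270364, -0.01593704]), 'grasp_force': 0.0, 'grip_width': 0.08561569934044193}
{'camera_matrix': array([[477.73698635,   0.        , 276.33672644],
       [  0.        , 477.73698635, 205.23081502],
       [  0.        ,   0.        ,   1.        ]]), 'eye': array([1.02169389, 0.64415529, 1.1864187 ]), 'attitude': array([0.10352057, 0.30222415, 0.88912729, 0.32771438])}
{'camera_matrix': array([[431.95571866,   0.        , 283.05664019],
       [  0.        , 431.95571866, 205.35217309],
       [  0.        ,   0.        ,   1.        ]]), 'eye': array([0.47040485, 0.08300968, 1.09073544]), 'attitude': array([ 0.01810533, -0.04375715, -0.70383731,  0.70878103])}
```

View pics/scene0.png

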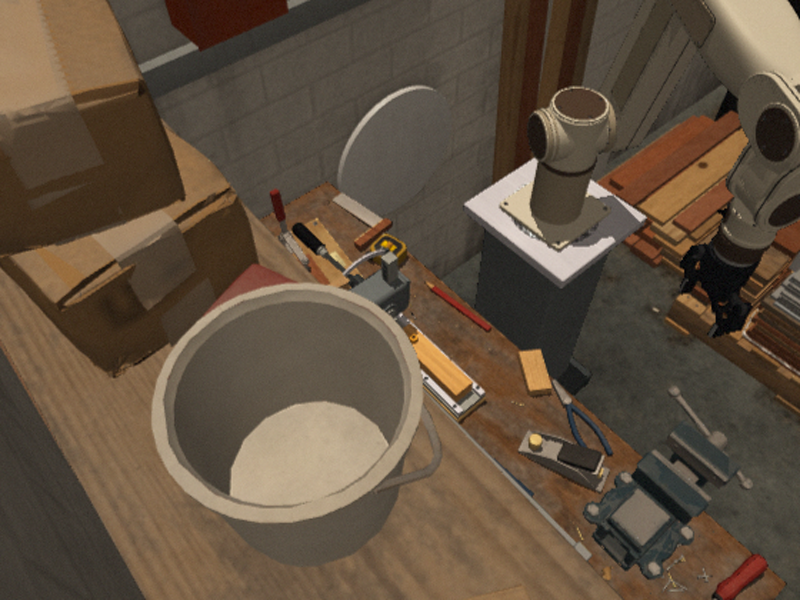

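View pics/top0.png

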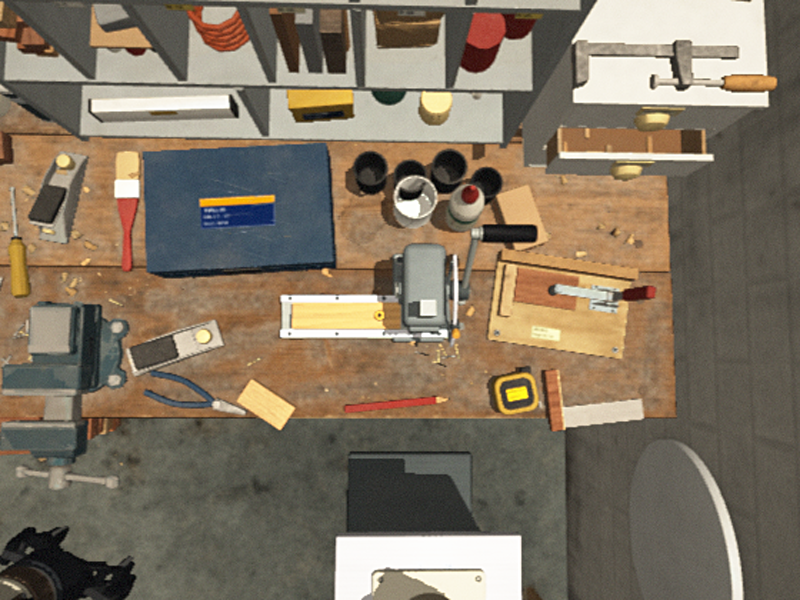

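Top view: the press head is near (425,290) with the channel running left to (282,318). The grip is near (510,233), the tape at (515,393) and the bottle at (465,208). I'll enlarge both views.

```bash
cat > h.py <<'E'
import numpy as np,cv2
from scipy.spatial.transform import Rotation as R
def pose(c): return np.array(c["eye"]),R.from_quat(c["attitude"]).as_matrix()
def proj(c,P):
    e,A=pose(c);q=(np.atleast_2d(P)-e)@A;K=c["camera_matrix"]
    return np.c_[K[0,0]*q[:,0]/-q[:,2]+K[0,2],K[1,1]*-q[:,1]/-q[:,2]+K[1,2]]
def ray(c,uv):
    e,A=pose(c);K=c["camera_matrix"]
    return e,A@np.array([(uv[0]-K[0,2])/K[0,0],-(uv[1]-K[1,2])/K[1,1],-1])
def onz(c,uv,z):
    e,d=ray(c,uv);return e+d*(z-e[2])/d[2]
def crop(c,x0,y0,w,h,s,f):
    cv2.imwrite(f,cv2.resize(c["color"][y0:y0+h,x0:x0+w,::-1],(w*s,h*s),interpolation=cv2.INTER_CUBIC))
E
python3 - <<'E'
import pickle;from h import *
d=pickle.load(open("c0.pkl","rb"))
a=np.zeros((600,800,3),np.uint8)
crop(d["top"],190,140,200,110,4,"/tmp/a.png");crop(d["scene"],225,165,133,130,4,"/tmp/b.png")
cv2.imwrite("pics/topc.png",cv2.imread("/tmp/a.png"));cv2.imwrite("pics/scc.png",cv2.imread("/tmp/b.png"))
E
```

```text
(no output)
```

View pics/topc.png

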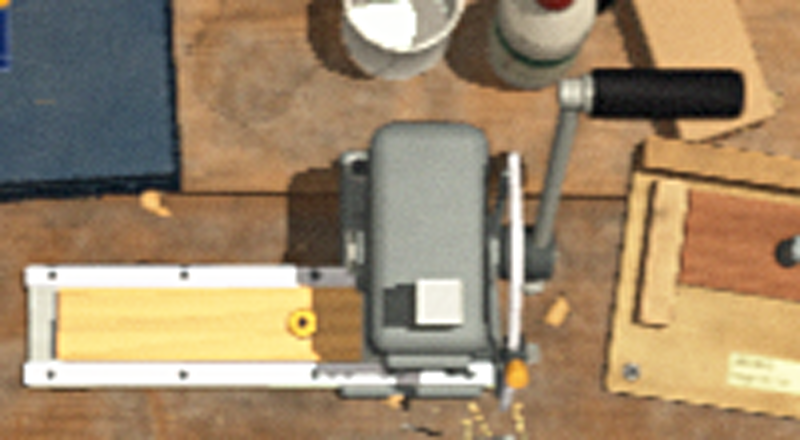

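View pics/scc.png

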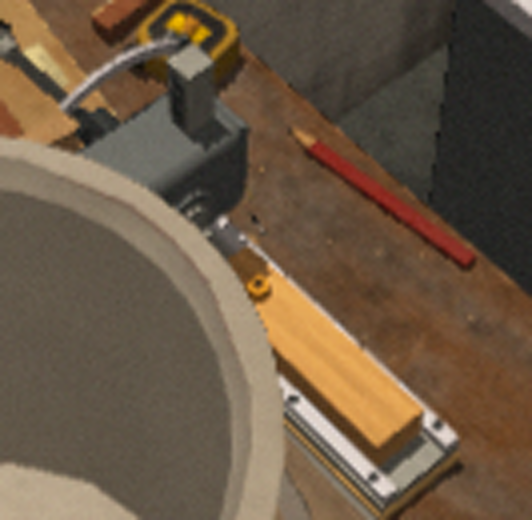

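Top crop: the strip's left corners are at (25,267) and (25,386), the rail's left end at (57,325), the bush at (302,323), the grip from (590,93) to (745,93) and the thumbscrew at (516,373). In the scene crop, the rail's near top edge is around (375,455)-(420,415). Next I'll fit the press pose.

```bash
cat > fit.py <<'E'
import pickle;from h import *
from scipy.optimize import least_squares
d=pickle.load(open("c0.pkl","rb"));t=d["top"];s=d["scene"]
T=lambda p:(p[0]/4+190,p[1]/4+140)
f=[((25,267),(.0355,.235,.034)),((25,386),(-.0355,.235,.034)),
((745,93),(.0973,-.143,.281)),((590,93),(.0973,-.069,.281))]
edges=[((370,240),(.034,.032,.191),0),((489,240),(.034,-.032,.191),0),((430,122),(.099,0,.191),1)]
def W(v,P):
    P=np.atleast_2d(P);c,sn=np.cos(v[2]),np.sin(v[2])
    return np.c_[v[0]+c*P[:,0]-sn*P[:,1],v[1]+sn*P[:,0]+c*P[:,1],P[:,2]]
def res(v):
    r=[]
    for p,P in f: r+=list(proj(t,W(v,P))[0]-T(p))
    for p,P,k in edges: r.append(proj(t,W(v,P))[0][k]-T(p)[k])
    return np.array(r)
v=least_squares(res,[.45,0,0],loss="soft_l1").x
E
python3 - <<'E'
from fit import *
print("press",v,"res",res(v).round(2))
def inv(P): return W([0,0,-v[2]],[[P[0]-v[0],P[1]-v[1],P[2]]])[0].round(4)
for n,p,z in[("rail left",(57,325),.056),("rail rightend?",(313,325),.056),("bush",(302,323),.066),("screw",(516,373),.21),("arc top end",(515,155),.2)]:
    w=onz(t,T(p),z);print(n,w.round(4),inv(w))
for n,p in[("rail near corner",(375,455)),("near r",(420,413)),("bush",(259,284))]:
    w=onz(s,(p[0]/4+225,p[1]/4+165),.056 if 'b' not in n[:1] else .066);print(n,w.round(4),inv(w))
print(W(v,[(.0973,-.106,.281),(0,-.035,.035)]))
for n,p,z in[("tape",(515,393),.036),("bottle",(465,210),.1),("block",(265,405),.022)]: print(n,onz(t,(p[0]*.7,p[1]*.7),z).round(3))
E
```

```text
press [0.52478881 0.0194932  0.01056286] res [ 0.75  0.11  0.4  -0.46 -0.95  0.22 -0.65  0.15 -0.05  0.67 -0.1 ]
rail left [0.5217 0.2333 0.056 ] [-0.0008  0.2139  0.056 ]
rail rightend? [0.5228 0.0809 0.056 ] [-0.0013  0.0615  0.056 ]
bush [0.5235 0.0875 0.066 ] [-0.0006  0.068   0.066 ]
screw [ 0.4913 -0.0226  0.21  ] [-0.034  -0.0417  0.21  ]
arc top end [ 0.6051 -0.0234  0.2   ] [ 0.0799 -0.0438  0.2   ]
rail near corner [0.552  0.2384 0.056 ] [0.0295 0.2186 0.056 ]
near r [0.5071 0.2349 0.056 ] [-0.0154  0.2156  0.056 ]
bush [0.5252 0.0906 0.066 ] [0.0012 0.0711 0.066 ]
[[ 0.62320302 -0.08547314  0.281     ]
 [ 0.5251585  -0.01550485  0.035     ]]
tape [ 0.394 -0.145  0.036]
bottle [ 0.695 -0.051  0.1  ]
block [0.372 0.28  0.022]
```

Request:
{"op": "move_arm", "data": {"moves": [[[0.06,-0.01,0.02,-10,0],[0.12,-0.02,0.02,-20,0],[0.175,-0.05,0.02,-30,0],[0.225,-0.085,0.02,-40,0],[0.265,-0.125,0.02,-50,0]]]}}

```text
clock: 0.72
eef_pos: [0.4759, 0.3278, 0.2503]
tool_rot: [0.609, 0.793, -0.001, -0.0]
ft_force: [0.3, 0.4, -0.1]
grip_width: -0.0003
grasp_force: 0.0
```

Request:
{"op": "move_arm", "data": {"moves": [[[0.03,-0.03,0,-7.5,0],[0.048,-0.054,0,-14.7,0],[0.048,-0.054,-0.05,-14.7,0],[0.048,-0.054,-0.1,-14.7,0],[0.048,-0.054,-0.1,-14.7,0]]]}}

```text
clock: 1.35
eef_pos: [0.5186, 0.273, 0.1463]
tool_rot: [0.704, 0.71, -0.006, -0.002]
ft_force: [-0.7, -0.2, 0.3]
grip_width: -0.0001
grasp_force: 0.0
```

Request:
{"op": "move_arm", "data": {"moves": [[[0,-0.002,-0.05,0,0],[0,-0.002,-0.09,0,0],[0,-0.002,-0.108,0,0],[0,-0.002,-0.108,0,0]]]}}

```text
clock: 1.85
eef_pos: [0.5224, 0.2734, 0.0438]
tool_rot: [0.704, 0.711, -0.0, -0.0]
ft_force: [0.6, 0.1, 0.8]
grip_width: -0.0001
grasp_force: 0.0
```

```bash
python3 - <<'E'
from workcell import monitor, vision
from h import *
print(monitor.get_obs()["eef_pos"])
a=vision.camera("top")
cv2.imwrite("pics/t1.png",cv2.resize(a["color"][140:250,190:390,::-1],(800,440),interpolation=cv2.INTER_CUBIC))
E
```

```text
[0.52243581 0.27341871 0.04378014]
```

View pics/t1.png

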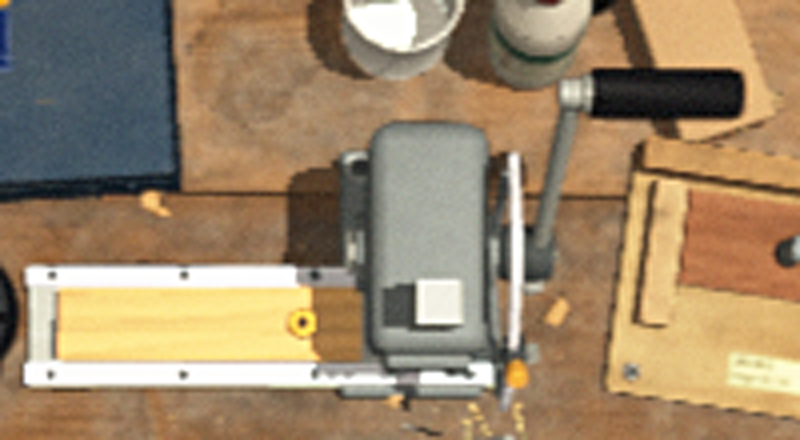

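The gripper is just left of the channel at crop row ~310, and the rail hasn't moved. Pushing now.

Request:
{"op": "move_arm", "data": {"moves": [[[0,-0.018,0,0,0],[0,-0.028,0,0,0],[0,-0.036,0,0,0],[0,-0.046,0,0,0],[0,-0.056,0,0,0]]]}}

```text
clock: 2.52
eef_pos: [0.5226, 0.2168, 0.0438]
tool_rot: [0.704, 0.711, 0.001, 0.0]
ft_force: [-0.8, 3.2, 2.4]
grip_width: -0.0
grasp_force: 1.4
```

Request:
{"op": "move_arm", "data": {"moves": [[[0,-0.01,0,0,0],[0,-0.02,0,0,0],[0,-0.028,0,0,0],[0,-0.034,0,0,0],[0,-0.037,0,0,0]]]}}

```text
clock: 3.15
eef_pos: [0.5225, 0.1798, 0.0434]
tool_rot: [0.704, 0.71, 0.0, 0.0]
ft_force: [1.1, 3.4, 2.5]
grip_width: 0.0002
grasp_force: 1.7
```

Now creep up to contact with the stop.

Request:
{"op": "move_arm", "data": {"moves": [[[0,-0.001,0,0,0],[0,-0.002,0,0,0],[0,-0.003,0,0,0]]]}}

```text
clock: 3.52
eef_pos: [0.5224, 0.1774, 0.0434]
tool_rot: [0.704, 0.711, 0.0, 0.0]
ft_force: [0.9, 3.7, 2.3]
grip_width: 0.0
grasp_force: 1.8
```

Request:
{"op": "move_arm", "data": {"moves": [[[0,-0.001,0,0,0],[0,-0.002,0,0,0]]]}}

```text
clock: 3.78
eef_pos: [0.5225, 0.1764, 0.0434]
tool_rot: [0.703, 0.711, 0.001, -0.001]
ft_force: [1.6, 7.1, 0.6]
grip_width: 0.0001
grasp_force: 4.1
```

Request:
{"op": "move_arm", "data": {"moves": [[[0,-0.0005,0,0,0],[0,-0.001,0,0,0],[0,-0.001,0,0,0]]]}}

```text
clock: 4.15
eef_pos: [0.5225, 0.1764, 0.0434]
tool_rot: [0.703, 0.711, 0.002, -0.001]
ft_force: [1.7, 8.5, 0.5]
grip_width: 0.0003
grasp_force: 4.6
```

The rail is firmly on the stop: force rose to 8.5 N with no motion. Backing off, then going up and over to the lever.

Request:
{"op": "move_arm", "data": {"moves": [[[0,0.02,0,0,0],[0,0.022,0.06,0,0],[0,0.022,0.12,0,0],[0,0.022,0.18,0,0],[0,0.022,0.24,0,0]]]}}

```text
clock: 4.78
eef_pos: [0.521, 0.1956, 0.2842]
tool_rot: [0.704, 0.711, -0.002, 0.0]
ft_force: [1.8, 1.2, 0.0]
grip_width: 0.0001
grasp_force: 0.0
```

Request:
{"op": "move_arm", "data": {"moves": [[[0,0,0.05,0,50],[0,-0.06,0.06,0,100],[0,-0.12,0.06,0,100],[0,-0.18,0.06,0,100],[0,-0.23,0.06,0,100]]]}}

```text
clock: 5.4
eef_pos: [0.521, -0.036, 0.3424]
tool_rot: [0.704, 0.71, -0.002, -0.001]
ft_force: [0.8, 0.1, -0.5]
grip_width: 0.0854
grasp_force: 0.0
```

```bash
python3 - <<'E'
from workcell import monitor, vision
from h import *
import pickle
o=monitor.get_obs();c=vision.camera("wrist");pickle.dump((o,c),open("w1.pkl","wb"))
print(o["clock"],o["eef_pos"],o["joint_pos"],o["ft_force"]);print(c["hand_eye"],c["camera_matrix"])
cv2.imwrite("pics/w1.png",cv2.resize(c["color"][:,:,::-1],(800,600)))
E
```

```text
5.4 [ 0.52099645 -0.03604876  0.34240941] [-0.06785386  0.27388458  0.33449298  1.63481096 -0.00211302  1.4939975 ] [ 0.81447459  0.13511245 -0.45660976]
[[ 2.42416767e-04  9.48643204e-01  3.16347929e-01  8.17928089e-02]
 [ 9.99999874e-01 -3.68669857e-04  3.39244888e-04 -1.48019256e-05]
 [ 4.38450303e-04  3.16347807e-01 -9.48643175e-01 -1.42699394e-01]
 [ 0.00000000e+00  0.00000000e+00  0.00000000e+00  1.00000000e+00]] [[351.94832792   0.         281.93403896]
 [  0.         351.94832792 211.22313546]
 [  0.           0.           1.        ]]
```

View pics/w1.png

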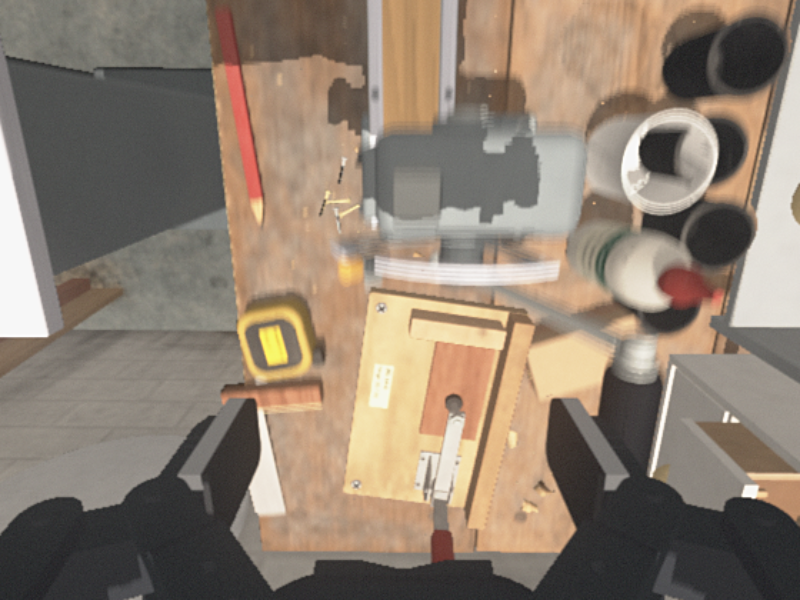

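Motion-blurred, but the screw is near (347,268), the arc near row 268, and the grip near (630,420) in 800-scale. Moving over the grip to look again while still.

Request:
{"op": "move_arm", "data": {"moves": [[[0.05,-0.025,0,0,100],[0.101,-0.051,0,0,100],[0.101,-0.051,0,0,100],[0.101,-0.051,0,0,100]]]}}

```text
clock: 5.95
eef_pos: [0.6226, -0.0846, 0.3414]
tool_rot: [0.704, 0.711, -0.002, -0.002]
ft_force: [0.7, 0.5, -0.8]
grip_width: 0.0855
grasp_force: 0.0
```

```bash
python3 - <<'E'
from workcell import monitor, vision
from h import *
import pickle
o=monitor.get_obs();c=vision.camera("wrist");pickle.dump((o,c),open("w2.pkl","wb"))
print(o["clock"],o["eef_pos"],o["tool_rot"],o["joint_pos"])
cv2.imwrite("pics/w2.png",cv2.resize(c["color"][:,:,::-1],(800,600),interpolation=cv2.INTER_CUBIC))
E
```

```text
5.95 [ 0.62260066 -0.08457414  0.3414407 ] [ 0.70367564  0.71051749 -0.00170915 -0.00160095] [-1.34626177e-01  5.23576907e-01  7.04822083e-01  1.75665598e+00
 -8.02270786e-04  1.42649610e+00]
```

View pics/w2.png

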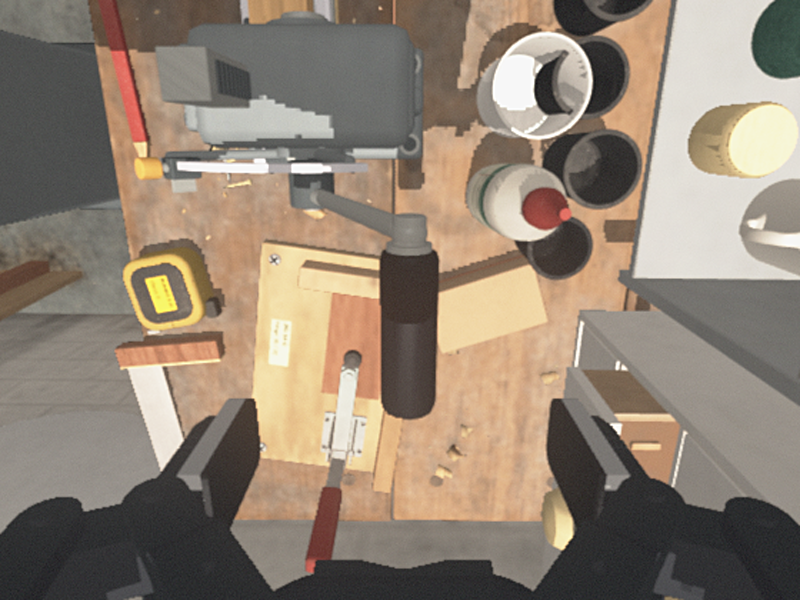

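Clear view: the grip spans columns 380-438, rows 248-410, centred between the fingers. The thumbscrew is at (148,168) and the clip next to it near (172,170).

```bash
cat >> fit.py <<'E'
def wray(o,c,p):
    Rt=R.from_quat(o["tool_rot"]).as_matrix();H=c["hand_eye"];K=c["camera_matrix"];u,w=p
    dc=np.array([(u-K[0,2])/K[0,0],-(w-K[1,2])/K[1,1],-1])
    return o["eef_pos"]+Rt@H[:3,3],Rt@H[:3,:3]@dc
def loc(P): return W([0,0,-v[2]],[[P[0]-v[0],P[1]-v[1],P[2]]])[0]
def tri(a,b):
    (e,d),(f_,g)=a,b;s=np.linalg.lstsq(np.c_[d,-g],f_-e,rcond=None)[0]
    p,q=e+s[0]*d,f_+s[1]*g;return (p+q)/2,np.linalg.norm(p-q)
E
python3 - <<'E'
from fit import *
o,c=pickle.load(open("w2.pkl","rb"))
P,g=tri(wray(o,c,(148*.7,168*.7)),ray(t,T((516,373))))
L=loc(P);print("screw",L,g,"r",np.hypot(L[0]-.034,L[2]-.145),"th",.436-np.arctan2(L[0]-.034,L[2]-.145))
for px in[(409,248),(408,410)]:
    e,d=wray(o,c,(px[0]*.7,px[1]*.7));w=e+d*(.281-e[2])/d[2];print("grip",w.round(4),loc(w).round(4))
for px in[(163,158),(170,170),(185,187),(137,168)]:
  e,d=wray(o,c,(px[0]*.7,px[1]*.7));l0=loc(e);l1=loc(e+d)-l0
  for y in(-.042,-.048,-.054):
    q=l0+l1*(y-l0[1])/l1[1]; print(px,y,q.round(4))
# implied th from each view as function of r
yy=-.042
for r in(.085,.09,.096,.1,.107):
  for th in(1.05,1.15,1.25,1.35,1.45):
    p=W(v,[.034+r*np.sin(.436-th),yy,.145+r*np.cos(.436-th)]);u=proj(t,p)[0];print(r,th,((u-[190,140])*4).round(0),end=' ')
  print()
E
```

```text
screw [-0.0341434  -0.04010729  0.21954967] 0.0008821606899633998 r 0.10100087825108925 th 1.1765328401985675
grip [ 0.6244 -0.0472  0.281 ] [ 0.0989 -0.0677  0.281 ]
grip [ 0.625  -0.1229  0.281 ] [ 0.0987 -0.1434  0.281 ]
(163, 158) -0.042 [-0.1034 -0.042   0.0525]
(163, 158) -0.048 [-0.1677 -0.048  -0.0859]
(163, 158) -0.054 [-0.2321 -0.054  -0.2242]
(170, 170) -0.042 [-0.0322 -0.042   0.1992]
(170, 170) -0.048 [-0.0738 -0.048   0.1078]
(170, 170) -0.054 [-0.1153 -0.054   0.0165]
(185, 187) -0.042 [ 0.0151 -0.042   0.2929]
(185, 187) -0.048 [-0.0113 -0.048   0.2316]
(185, 187) -0.054 [-0.0376 -0.054   0.1703]
(137, 168) -0.042 [-0.0592 -0.042   0.1819]
(137, 168) -0.048 [-0.1095 -0.048   0.085 ]
(137, 168) -0.054 [-0.1597 -0.054  -0.0119]
0.085 1.05 [517. 335.] 0.085 1.15 [516. 349.] 0.085 1.25 [515. 361.] 0.085 1.35 [514. 372.] 0.085 1.45 [512. 382.] 
0.09 1.05 [518. 341.] 0.09 1.15 [517. 355.] 0.09 1.25 [516. 368.] 0.09 1.35 [514. 380.] 0.09 1.45 [513. 390.] 
0.096 1.05 [519. 347.] 0.096 1.15 [518. 363.] 0.096 1.25 [517. 377.] 0.096 1.35 [515. 389.] 0.096 1.45 [514. 400.] 
0.1 1.05 [520. 352.] 0.1 1.15 [519. 368.] 0.1 1.25 [518. 382.] 0.1 1.35 [516. 395.] 0.1 1.45 [514. 406.] 
0.107 1.05 [522. 359.] 0.107 1.15 [520. 376.] 0.107 1.25 [519. 392.] 0.107 1.35 [517. 406.] 0.107 1.45 [515. 418.]
```

Request:
{"op": "move_arm", "data": {"moves": [[[0.001,0,-0.04,0,100],[0.001,-0.001,-0.07,0,100],[0.001,-0.001,-0.081,0,100],[0.001,-0.001,-0.081,0,60],[0.001,-0.001,-0.081,0,40]]]}}

```text
clock: 6.62
eef_pos: [0.6248, -0.0857, 0.2646]
tool_rot: [0.704, 0.711, 0.001, 0.001]
ft_force: [0.9, 0.2, -0.2]
grip_width: 0.0513
grasp_force: 0.0
```

Request:
{"op": "move_arm", "data": {"moves": [[[0,0,0,0,25],[0,0,0,0,0],[0,0,0,0,0],[0,0,0,0,0],[0,0,0,0,0]]]}}

```text
clock: 7.25
eef_pos: [0.6247, -0.0859, 0.2638]
tool_rot: [0.704, 0.71, 0.001, 0.001]
ft_force: [-0.1, 0.8, 6.0]
grip_width: 0.0233
grasp_force: 58.8
```

Request:
{"op": "move_arm", "data": {"moves": [[[-0.007,0,0.003,0,0],[-0.014,0,0.0056,0,0],[-0.0283,0,0.0099,0,0],[-0.043,-0.0005,0.0126,0,0],[-0.0579,-0.0006,0.0139,0,0]]]}}

```text
clock: 7.88
eef_pos: [0.5726, -0.0863, 0.2813]
tool_rot: [0.703, 0.711, 0.007, 0.007]
ft_force: [10.8, 1.4, 19.1]
grip_width: 0.0227
grasp_force: 59.9
```

Request:
{"op": "move_arm", "data": {"moves": [[[0,0,0,0,0],[0,0,0,0,0]]]}}

```text
clock: 8.12
eef_pos: [0.5716, -0.0863, 0.2817]
tool_rot: [0.703, 0.711, 0.006, 0.006]
ft_force: [6.3, 1.0, 13.4]
grip_width: 0.0229
grasp_force: 61.2
```

```bash
python3 - <<'E'
from workcell import monitor
o=monitor.get_obs()
for k in("eef_pos","tool_rot","ft_force","ft_torque"):print(k,o[k].round(4))
E
```

```text
eef_pos [ 0.5716 -0.0863  0.2817]
tool_rot [0.7035 0.7107 0.0059 0.0062]
ft_force [ 6.2986  0.9728 13.3915]
ft_torque [ 0.2924 -1.9764 -0.0899]
```

The grip isn't turning inside the pads, so torque is building up. I'll loosen to a cage, let the back finger pull it, and close again at the end.

Request:
{"op": "move_arm", "data": {"moves": [[[0,0,0,0,35],[0,0,0,0,35],[0,0,0,0,35]]]}}

```text
clock: 8.5
eef_pos: [0.5665, -0.0866, 0.2759]
tool_rot: [0.704, 0.711, -0.0, -0.0]
ft_force: [4.4, 0.4, 2.1]
grip_width: 0.0299
grasp_force: 1.7
```

Request:
{"op": "move_arm", "data": {"moves": [[[-0.015,0,0,0,35],[-0.03,0,-0.002,0,35],[-0.0446,-0.0005,-0.0051,0,35],[-0.0589,-0.0005,-0.0097,0,35],[-0.0726,-0.001,-0.0157,0,35]]]}}

```text
clock: 9.12
eef_pos: [0.4942, -0.0875, 0.2606]
tool_rot: [0.704, 0.711, 0.001, 0.001]
ft_force: [4.0, 0.7, 3.2]
grip_width: 0.0302
grasp_force: 2.3
```

Request:
{"op": "move_arm", "data": {"moves": [[[-0.0065,0,-0.0035,0,35],[-0.013,0,-0.0074,0,35],[-0.0195,0,-0.0117,0,35],[-0.0253,0,-0.016,0,35],[-0.0253,0,-0.016,0,35]]]}}

```text
clock: 9.75
eef_pos: [0.4678, -0.0875, 0.244]
tool_rot: [0.704, 0.71, -0.0, -0.0]
ft_force: [3.1, -0.6, 1.7]
grip_width: 0.0296
grasp_force: 2.1
```

```bash
python3 - <<'E'
from workcell import monitor, vision
from h import *
import pickle
o=monitor.get_obs();c=vision.camera("wrist");t=vision.camera("top");pickle.dump((o,c,t),open("w3.pkl","wb"))
print(o["clock"],o["eef_pos"],o["tool_rot"],o["ft_force"],o["grip_width"])
a=cv2.resize(c["color"][90:230,130:330,::-1],(800,560),interpolation=cv2.INTER_CUBIC)
cv2.imwrite("pics/w3.png",a)
E
```

```text
9.75 [ 0.46781924 -0.08752763  0.2439649 ] [ 7.03710714e-01  7.10486377e-01 -4.15128656e-04 -4.07430421e-04] [ 3.07535169 -0.62648471  1.65846393] 0.029639743611278642
```

View pics/w3.png

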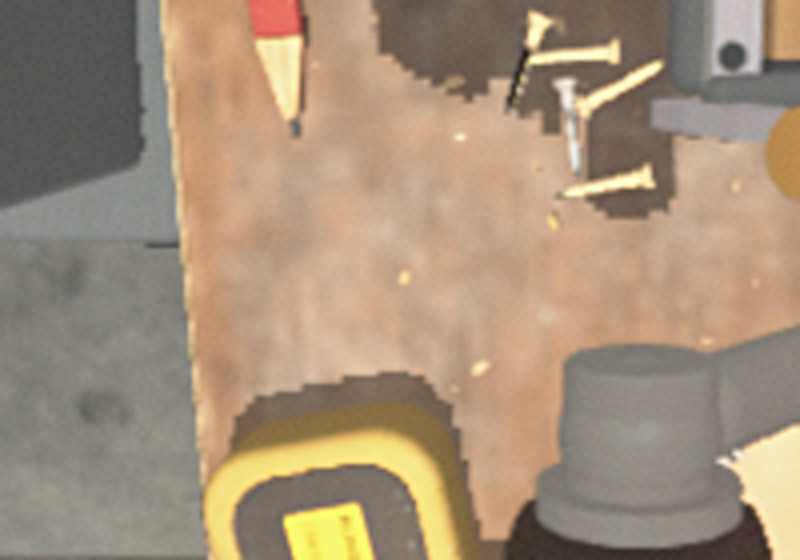

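The crop missed the pointer: the screw is at the right edge at (800,150) and the lever-end boss is at (640,440). I'll re-crop the same shot to the right and add the top view.

```bash
python3 - <<'E'
from h import *
import pickle
o,c,t=pickle.load(open("w3.pkl","rb"))
a=np.zeros((600,800,3),np.uint8)
a[:350]=cv2.resize(c["color"][110:180,290:450,::-1],(800,350),interpolation=cv2.INTER_CUBIC)
a[350:600,:500]=cv2.resize(t["color"][200:250,270:370,::-1],(500,250),interpolation=cv2.INTER_CUBIC)
cv2.imwrite("pics/w3b.png",a)
E
```

```text
(no output)
```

View pics/w3b.png

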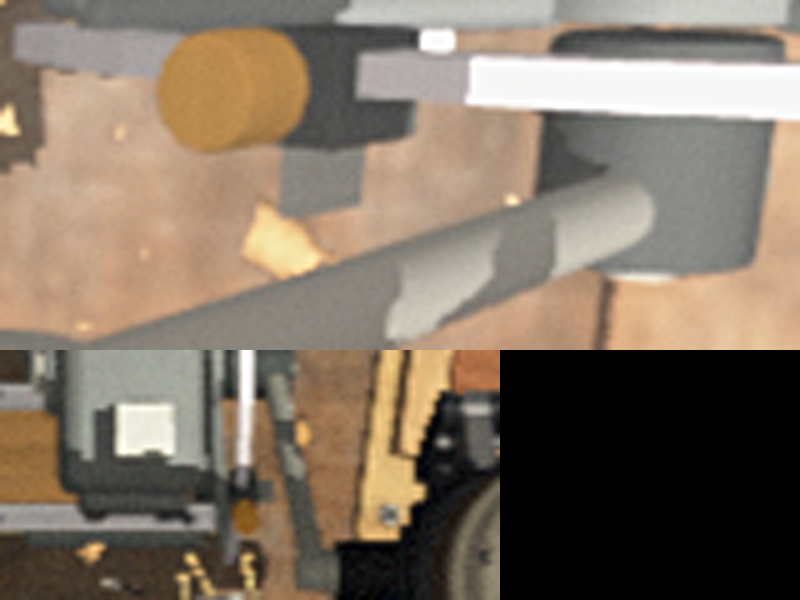

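The clip's pointer tongue is at crop (322,183), the screw head centre at (233,90) and the bar below right. In the top inset, the screw is at (246,516) and the tongue near (264,490). Triangulating those.

```bash
python3 - <<'E'
from fit import *
o,c,t3=pickle.load(open("w3.pkl","rb"));o2,c2=pickle.load(open("w2.pkl","rb"))
C=lambda p:(290+p[0]/5,110+p[1]/5)
N=lambda p:(270+p[0]/5,200+(p[1]-350)/5)
def ls(rays):
    A=0;b=0
    for e,d in rays:
        d=d/np.linalg.norm(d);M=np.eye(3)-np.outer(d,d);A=A+M;b=b+M@e
    P=np.linalg.solve(A,b);return P,[np.linalg.norm((np.eye(3)-np.outer(d,d)/(d@d))@(P-e)).round(4) for e,d in rays]
def rep(n,rays):
    P,r=ls(rays);L=loc(P)
    for px in(.034,.0355): print(n,L.round(4),r,"r",np.hypot(L[0]-px,L[2]-.145).round(4),"th",(.436-np.arctan2(L[0]-px,L[2]-.145)).round(3))
rep("screw w3+top",[wray(o,c,C((233,90))),ray(t,N((246,516)))])
rep("screw w2+w3",[wray(o2,c2,(148*.7,168*.7)),wray(o,c,C((233,90)))])
rep("screw all",[wray(o2,c2,(148*.7,168*.7)),wray(o,c,C((233,90))),ray(t,N((246,516)))])
rep("tongue w3+top",[wray(o,c,C((322,183))),ray(t,N((264,490)))])
rep("tongue w2+w3",[wray(o2,c2,(185*.7,185*.7)),wray(o,c,C((322,183)))])
# tongue pixel as function of theta,r at press y -.05 (both pivots)
R0=lambda px,r,th,y:W(v,[px+r*np.sin(.436-th),y,.145+r*np.cos(.436-th)])[0]
Rt=R.from_quat(o["tool_rot"]).as_matrix();H=c["hand_eye"];K=c["camera_matrix"]
def pw(P):
    q=(Rt@H[:3,:3]).T@(P-o["eef_pos"]-Rt@H[:3,3]);u=[K[0,0]*q[0]/-q[2]+K[0,2],K[1,1]*-q[1]/-q[2]+K[1,2]]
    return ((np.array(u)-[290,110])*5).round(0)
for y in(-.043,-.048,-.052):
  for r in(.085,.095,.107):
    print(y,r,[(th,pw(R0(.0355,r,th,y))) for th in(1.1,1.15,1.2,1.25)])
for r in (.02,.05): print("bar",r,[(th,pw(R0(.0355,r,th,-.062))) for th in(1.05,1.1,1.15)])
E
```

```text
screw w3+top [-0.0345 -0.039   0.2316] [np.float64(0.0005), np.float64(0.0005)] r 0.1104 th 1.105
screw w3+top [-0.0345 -0.039   0.2316] [np.float64(0.0005), np.float64(0.0005)] r 0.1113 th 1.116
screw w2+w3 [-0.0331 -0.0395  0.2215] [np.float64(0.0), np.float64(0.0)] r 0.1018 th 1.156
screw w2+w3 [-0.0331 -0.0395  0.2215] [np.float64(0.0), np.float64(0.0)] r 0.1028 th 1.167
screw all [-0.0335 -0.0399  0.2212] [np.float64(0.0004), np.float64(0.0006), np.float64(0.001)] r 0.1018 th 1.161
screw all [-0.0335 -0.0399  0.2212] [np.float64(0.0004), np.float64(0.0006), np.float64(0.001)] r 0.1028 th 1.172
tongue w3+top [-0.0235 -0.0486  0.2174] [np.float64(0.0001), np.float64(0.0001)] r 0.0924 th 1.108
tongue w3+top [-0.0235 -0.0486  0.2174] [np.float64(0.0001), np.float64(0.0001)] r 0.0934 th 1.12
tongue w2+w3 [-0.0215 -0.0496  0.2075] [np.float64(0.0003), np.float64(0.0003)] r 0.0836 th 1.162
tongue w2+w3 [-0.0215 -0.0496  0.2075] [np.float64(0.0003), np.float64(0.0003)] r 0.0846 th 1.176
-0.043 0.085 [(1.1, array([383., 118.])), (1.15, array([344., 115.])), (1.2, array([307., 112.])), (1
[... 542 characters left out ...]
048 0.107 [(1.1, array([271., 196.])), (1.15, array([219., 190.])), (1.2, array([171., 185.])), (1.25, array([127., 179.]))]
-0.052 0.085 [(1.1, array([376., 210.])), (1.15, array([338., 206.])), (1.2, array([301., 202.])), (1.25, array([267., 197.]))]
-0.052 0.095 [(1.1, array([330., 223.])), (1.15, array([286., 218.])), (1.2, array([244., 213.])), (1.25, array([206., 208.]))]
-0.052 0.107 [(1.1, array([268., 241.])), (1.15, array([217., 234.])), (1.2, array([169., 228.])), (1.25, array([126., 221.]))]
bar 0.02 [(1.05, array([602., 226.])), (1.1, array([594., 226.])), (1.15, array([586., 225.]))]
bar 0.05 [(1.05, array([525., 262.])), (1.1, array([503., 259.])), (1.15, array([483., 257.]))]
```

Index is about 1.165. Closing the grip here (about 1.11) before the last few millimetres.

Request:
{"op": "move_arm", "data": {"moves": [[[0,0,0,0,20],[0,0,0,0,0],[0,0,0,0,0],[-0.001,0,-0.0008,0,0],[-0.002,0,-0.0016,0,0]]]}}

```text
clock: 10.48
eef_pos: [0.4678, -0.0875, 0.243]
tool_rot: [0.704, 0.711, 0.001, 0.001]
ft_force: [6.5, 0.2, 1.8]
grip_width: 0.0234
grasp_force: 59.1
```

Request:
{"op": "move_arm", "data": {"moves": [[[-0.001,0,-0.001,0,0],[-0.002,0,-0.0018,0,0],[-0.0025,0,-0.002,0,0],[-0.0025,0,-0.002,0,0],[-0.0025,0,-0.002,0,0]]]}}

```text
clock: 11.1
eef_pos: [0.4665, -0.0875, 0.2419]
tool_rot: [0.704, 0.711, 0.002, 0.002]
ft_force: [7.3, -0.6, 2.5]
grip_width: 0.0233
grasp_force: 59.2
```

```bash
python3 - <<'E'
from workcell import monitor, vision
from h import *
import pickle
o=monitor.get_obs();c=vision.camera("wrist");pickle.dump((o,c),open("w4.pkl","wb"))
for k in("clock","eef_pos","tool_rot","ft_force","ft_torque","grip_width"):print(k,np.round(o[k],4))
cv2.imwrite("pics/w4.png",cv2.resize(c["color"][100:220,290:450,::-1],(800,600),interpolation=cv2.INTER_CUBIC))
E
```

```text
clock 11.1
eef_pos [ 0.4665 -0.0875  0.2419]
tool_rot [0.7036 0.7106 0.0019 0.002 ]
ft_force [ 7.2893 -0.6207  2.4763]
ft_torque [ 0.0381 -2.0357 -0.0571]
grip_width 0.0233
```

View pics/w4.png

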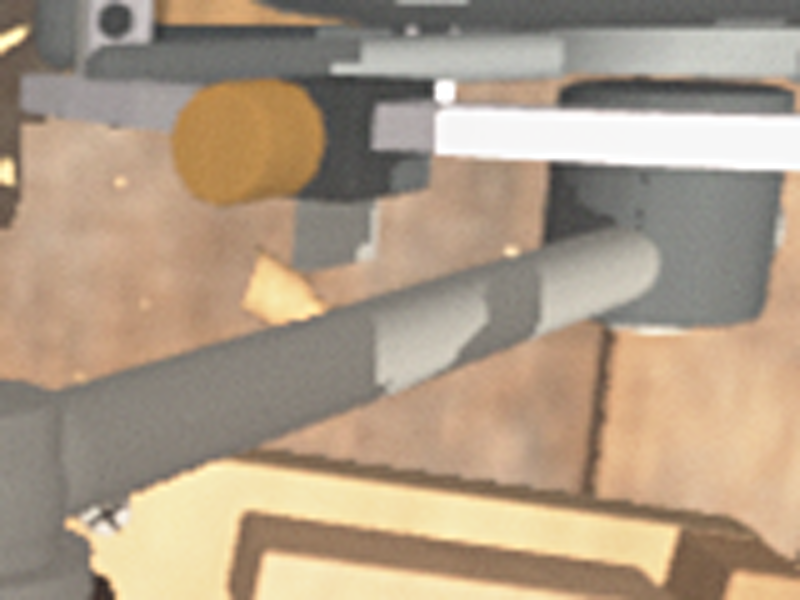

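The tongue is at (335,235), the screw head centre at (248,142), and the bar hasn't quite reached the pointer. One more triangulation of the index with this view.

```bash
python3 - <<'E'
from fit import *
o,c=pickle.load(open("w4.pkl","rb"));o2,c2=pickle.load(open("w2.pkl","rb"))
C=lambda p:(290+p[0]/5,100+p[1]/5)
def rep(n,a,b):
    P,g=tri(a,b);L=loc(P);print(n,L.round(4),round(g,4),[(np.hypot(L[0]-q,L[2]-.145).round(4),(.436-np.arctan2(L[0]-q,L[2]-.145)).round(3)) for q in(.034,.0355)])
for p2 in((146,168),(148,168),(150,168)): rep("screw",wray(o2,c2,np.array(p2)*.7),wray(o,c,C((248,142))))
for p2 in((183,185),(187,185)): rep("tongue",wray(o2,c2,np.array(p2)*.7),wray(o,c,C((335,235))))
# bar centreline points at y=-.062 plane -> lever angle now
for p in((620,262),(500,308),(380,345),(200,405)):
    e,d=wray(o,c,C(p));l0=loc(e);l1=loc(e+d)-l0;q=l0+l1*(-.062-l0[1])/l1[1];print("bar",q.round(4),(.436-np.arctan2(q[0]-.0355,q[2]-.145)).round(3))
L=loc(o["eef_pos"]);print(L)
E
```

```text
screw [-0.0334 -0.0394  0.2229] 0.0001 [(np.float64(0.103), np.float64(1.149)), (np.float64(0.104), np.float64(1.16))]
screw [-0.0331 -0.0395  0.2214] 0.0001 [(np.float64(0.1017), np.float64(1.157)), (np.float64(0.1027), np.float64(1.168))]
screw [-0.0329 -0.0396  0.2199] 0.0 [(np.float64(0.1004), np.float64(1.165)), (np.float64(0.1014), np.float64(1.176))]
tongue [-0.022  -0.0494  0.2089] 0.0005 [(np.float64(0.085), np.float64(1.155)), (np.float64(0.086), np.float64(1.168))]
tongue [-0.0212 -0.0498  0.2056] 0.0006 [(np.float64(0.082), np.float64(1.175)), (np.float64(0.083), np.float64(1.188))]
bar [ 0.0299 -0.062   0.148 ] 1.521
bar [ 0.0037 -0.062   0.1816] 1.15
bar [-0.0151 -0.062   0.2027] 1.156
bar [-0.0376 -0.062   0.2294] 1.15
[-0.05938087 -0.10639309  0.24190521]
```

Lever is at about 1.12–1.125 and the index about 1.166. Advancing about 0.038 rad more.

Request:
{"op": "move_arm", "data": {"moves": [[[-0.0015,0,-0.001,0,0],[-0.003,0,-0.002,0,0],[-0.0045,0,-0.003,0,0],[-0.0045,0,-0.003,0,0],[-0.0045,0,-0.003,0,0]]]}}

```text
clock: 11.78
eef_pos: [0.4642, -0.0876, 0.2399]
tool_rot: [0.704, 0.711, 0.004, 0.004]
ft_force: [10.9, -0.2, 2.4]
grip_width: 0.0232
grasp_force: 59.4
```

Request:
{"op": "move_arm", "data": {"moves": [[[-0.0015,0,-0.001,0,0],[-0.003,0,-0.002,0,0],[-0.004,0,-0.003,0,0],[-0.004,0,-0.003,0,0],[-0.004,0,-0.003,0,0]]]}}

```text
clock: 12.4
eef_pos: [0.4608, -0.0876, 0.2372]
tool_rot: [0.703, 0.711, 0.004, 0.004]
ft_force: [12.6, 0.4, 3.9]
grip_width: 0.0234
grasp_force: 59.2
```

Lever reads about 1.171. I'll check the index with colour centroids of the brass screw over all the wrist views.

```bash
python3 - <<'E'
from workcell import monitor, vision
from fit import *
o=monitor.get_obs();c=vision.camera("wrist")
S=[pickle.load(open(f,"rb"))[:2] for f in("w2.pkl","w3.pkl","w4.pkl")]+[(o,c)]
g=[(104,118),(337,128),(340,128),(342,129)]
rays=[]
for (oo,cc),q in zip(S,g):
    h=cv2.cvtColor(cc["color"],cv2.COLOR_RGB2HSV);m=cv2.inRange(h,(12,140,90),(25,255,255))
    x0,y0=q[0]-22,q[1]-16;k=m[y0:y0+32,x0:x0+44]
    n,l,st,ct=cv2.connectedComponentsWithStats(k);i=1+np.argmax(st[1:,4]);p=ct[i]+[x0,y0];print(p.round(1),st[i])
    rays.append(wray(oo,cc,p))
for b in(1,2,3):
    P,e=tri(rays[0],rays[b]);L=loc(P);print(L.round(4),round(e,4),[(np.hypot(L[0]-q,L[2]-.145).round(4),(.436-np.arctan2(L[0]-q,L[2]-.145)).round(3)) for q in(.034,.0355)])
Rt=R.from_quat(o["tool_rot"]).as_matrix();G=o["eef_pos"]-.0185*Rt[:,2];print(o["eef_pos"],G,loc(G),o["ft_force"])
L=loc(G);print("lever",[.436-np.arctan2(L[0]-q,L[2]-.145) for q in(.034,.0355)],np.hypot(L[0]-.0355,L[2]-.145))
E
```

```text
[105.  117.1] [ 12   8  20  16 196]
[336.  127.2] [  7   4  29  24 550]
[339.  127.6] [  7   4  29  24 555]
[351.8 128.5] [ 19   4  25  25 513]
[-0.0331 -0.0393  0.2194] 0.0 [(np.float64(0.1002), np.float64(1.17)), (np.float64(0.1012), np.float64(1.181))]
[-0.0331 -0.0393  0.2193] 0.0001 [(np.float64(0.1001), np.float64(1.171)), (np.float64(0.1011), np.float64(1.182))]
[-0.0336 -0.0394  0.2184] 0.0 [(np.float64(0.0998), np.float64(1.18)), (np.float64(0.1008), np.float64(1.191))]
[ 0.46078254 -0.08757426  0.23718113] [ 0.46055722 -0.08757194  0.25567976] [-0.0653589  -0.10638071  0.25567976] [12.55809312  0.37635592  3.86899162]
lever [np.float64(1.1675513307378689), np.float64(1.175005634043236)] 0.14974153153473532
```

Index is about 1.175–1.18 and the lever about 1.173, so it's on the pointer and not past it. Checking that it stays there.

Request:
{"op": "move_arm", "data": {"moves": [[[0,0,0,0,0],[0,0,0,0,0],[0,0,0,0,0],[0,0,0,0,0]]]}}

```text
clock: 12.95
eef_pos: [0.4608, -0.0876, 0.2372]
tool_rot: [0.703, 0.711, 0.004, 0.004]
ft_force: [12.5, -0.6, 3.5]
grip_width: 0.0236
grasp_force: 59.2
```

```bash
python3 -c "
from workcell import job
print(job.job_done())"
```

```text
the job is handed in; nothing more can be done
None
```

I handed the job in with the rail pushed against the end stop and the gripper holding the lever at about 1.17 rad; I measured the pointer at about 1.16–1.18 rad, so a slight overshoot can't be ruled out.

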